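Push an unsold filled roll through the sprung flap of the leftovers box

TASK

The unsold filled roll on the tray of the leftovers box has to go into the box. With one finger press the flap's side paddle down so that the flap stands open, and while you keep it open push the roll along the tray with the other finger until it drops in; the roll must not shove the flap, and must not be picked up. Then let go so that the flap swings shut, and leave everything else on the table where it is.

Things in the scene. Friction and masses are not known exactly. Their poses are not given: they have to be found in the camera images.
- return_box: Leftovers box, light wood with clear sides and top, fixed; 280 mm long with its tray, 114 wide, 206 high. Origin on the table below the closed flap, midway across. +x runs from the tray into the box (world -y within 0.15 rad), +y to the paddle side, away from the robot. Box frame, m: pit from x -0.035 to 0.125, y +-0.053, floor z 0.006; side posts from x -0.042 on; top cover z 0.206 from x 0 on.
- tray_edge (a point): Middle of the tray's inner edge, on the tray floor, at x -0.035, y 0, z 0.100 of the box frame; axes as the box's. The level tray runs from here to its open outer end at x -0.150 of the box frame and has side walls 4 mm thick, 14 mm high, 98 mm apart inside. Past this edge the pit begins; 35 mm further on hangs the flap.
- flap (a joint): Angle of the steel flap, rad. 0: closed, hanging upright at x 0 of the box frame from a hinge at z 0.197, lower edge 23 mm above tray floor level. Grows as it swings into the box, stop at 1.0. Above 0.8 the roll passes under it freely; at 0.87 its edge is 50 mm above tray floor level. A spring (about 0.2 to 0.3 Nm) and a damper shut it within about 0.5 s. Flap and paddle are one part (body flap).
- paddle_end (a point): Middle of the free end of the flap's paddle, a flat steel plate beside the tray, 40 mm wide (box frame y 0.057 to 0.097). Flap closed: its top face slopes up at 50 degrees from x -0.089, z 0.168 to this end at x -0.186, z 0.282. Pressed until the flap is at 0.87 it lies level, top face z 0.110 (10 mm over the tray floor), x -0.035 to -0.185; a finger can slide along it while holding it down.
- roll: Filled bread roll, round, 83 x 80 mm, 36 mm high, about 0.16 kg, lying on the tray, its middle 62 to 92 mm before the flap (box frame x -0.092 to -0.062). Origin at the centre of its underside. It tips into the pit when its middle is 10 to 25 mm past the tray's edge, and has dropped when its origin is under z 0.07.
- jam_jar: Glass jar with a pale lid, 62 mm wide, 99 mm high, bystander behind the box. Origin under its centre.
- honey_jar: Glass jar with a red lid, 60 mm wide, 86 mm high, bystander to the left behind the tray. Origin under its centre.
- salt_shaker: Shaker, 44 mm wide, 90 mm high, bystander to the right of the box. Origin under its centre.
- price_block_1: Black price card in a wooden block, 22 x 62 x 58 mm high, bystander between the tray and the plates. Origin under its centre.

How it is judged:
On the way, in this order (a step that is already met when the one before it is completed fails the run):
1. a finger presses the paddle and holds the flap open while the roll is still on the tray (value of joint flap above 0.6 rad and contact force between the fingers and flap above 0.2 N and x of roll in the frame of return_box below -0.045 m), for 0.1 s.
2. the roll has dropped into the box while the finger still holds the flap open (value of joint flap above 0.5 rad and contact force between the fingers and flap above 0.2 N and z of roll in the frame of return_box below 0.075 m and x of roll in the frame of return_box above -0.035 m), for 0.1 s.
At the end, for the whole second after the job is handed in: The roll lies at rest inside the pit of the box (its origin below 70 mm over the table, within the pit's walls), and the flap is shut (under 0.08 rad) (z of roll in the frame of return_box below 0.07 m and x of roll in the frame of return_box between -0.035 and 0.125 m and y of roll in the frame of return_box between -0.053 and 0.053 m and value of joint flap below 0.08 rad and linear speed of roll below 0.03 m/s); the robot touches nothing.
It fails at once if the roll shoves the flap (over 1.5 N) (contact force between roll and flap above 1.5 N).
It fails at once if the roll is lifted (its underside over 35 mm above the tray floor) (z of roll in the frame of return_box above 0.135 m).
It fails at once if the roll falls off the tray onto the table (x of roll in the frame of return_box below -0.17 m or y of roll in the frame of return_box above 0.07 m or y of roll in the frame of return_box below -0.07 m).
It fails at once if a bystander is pushed aside by more than 15 mm (distance of any of jam_jar, honey_jar, salt_shaker, price_block_1 from where it was at the start of the episode above 0.015 m).
It also fails if it takes over 43 s, if anything falls off the work surface, if the arm or the gripper's body presses on something with over 40 N, if the wrist force passes 120 N, or if a joint passes its speed limit or range.

ROBOT

A 7-joint arm with a two-finger parallel gripper is mounted at the origin on a cart in front of the work surface, level with it; the furniture and walls round the work are solid. World frame = base frame: x ahead of the robot, y to its left, z up, the work surface at z = 0. Lengths are in m, angles in rad, forces in N, time in s.
With the tool pointing down it reaches from about 0.4 to 0.85 m from the base axis. Payload 10.4 kg.
Tool frame: the origin (TCP) lies at the very end of the fingers, on their centre line; the grasp point (between the pads) lies 19 mm behind it; x points along the fingers, z is the direction in which the jaws open and shut, and the axes are right-handed (so a half turn about x gives the same grasp; the last joint's range is limited). The gripper opens to 85 mm and grips with 20 to 120 N. Pads are 22 mm wide; open, the fingers measure 114 mm over their backs; the gripper's body (76 mm by 85 mm) begins 54 mm behind the grasp point. The pads swing forward as they close: fully open they stand 13 mm farther back than shut.
Start: joints at [1.212, 0.332, -0.065, 1.46, 0.022, 1.35, -0.088], TCP at [0.206, -0.59, 0.231] pointing down, gripper open.
Joint ranges: [-2.6, 2.6], [-0.5, 2.12], [-1.47, 1.34], [0.16, 2.42], [-1.27, 4.41], [0.06, 2.06], [-2.6, 2.6]. Speed limits (rad/s): [2.22, 2.22, 2.79, 2.79, 3.14, 3.14, 3.14].

INTERFACE

Orientations are given as a unit quaternion [x, y, z, w].
In Python, from workcell import telemetry, viewer, manip, spot_in, mark_of gives the robot as it stands. The module is installed in compiled form; this text tells all that it offers.
- The arm moves only by the shell command python3 -m crank 'ROWS' [FORCE]. ROWS is JSON, a list of rows, each a list of 3 entries, a list of its own where there are three numbers: the closure, from 0 (fully open) to 1 (shut), then the shift along the world's x, y, z in cm, then the turn, a rotation vector about the world's x, y, z in rad. A call has 1 to 12 rows; each row shifts and turns the commanded pose from where the row before left it; what a row does not reach is not made up. A row lasts 1/12 s, in which the tool goes at most 41.7 mm and 7.16 degrees, less where a joint would pass 70% of its speed; a pose out of reach is approached as far as the arm can. A call with a gripper value outside its range is refused whole. The fingers move at their own pace and stop on an object; FORCE is the grip in N (left out, the last holds). Time passes only in rows, so rows that do not move let the fingers close. It gives the time, the measured TCP pose, the force and the opening at its end, in the units of the state.
- telemetry.get_obs(): the state, without advancing time (a new reading comes with each control period).
- viewer.camera(name): name is "scene" or "top" or "wrist"; returns a dict with "frame" (400x640x3 uint8, red, green, blue), "intrinsics" (3x3 intrinsics, pixels), "k1" (the pictures are not rectified: a ray, as slopes to the right and down, at radius r is drawn at 1 + k1 r^2 times it, then the intrinsics apply), "cam_to_world" (4x4, takes a point from camera to world coordinates). Camera axes: x right, y up, looking along -z (the intrinsics and any distortion apply to the point x, -y, -z); pixel columns grow to the right and rows downward; lengths in m; the calibration is good to about 2 mm. A picture is of the moment at which its call begins. There is no depth.
- manip.hand_in(): hands the job in, once; it reports no verdict.
Trained networks look in a picture, given as the dict that the camera call returned (one of the last four; its "shot" number tells which), for a name from the list of things; names that differ only in an ending like _2 or _b are one class to them, and where a whole thing is asked for, a point or a joint stands for the part that bears it (a point fixed in the world has none). Each returns a list of dicts, best first, with "conf" (0 to 1); they miss things now and then, are a little off and sometimes report something else, mostly with a low value. They report only what shows in the picture. A call takes as long as a camera call.
- spot_in(thing, picture): "location" ([x, y, z] in m, in the coordinates of the camera as it stood for that picture, good to about 4 mm: the middle of the surface that is visible of it).
- mark_of(thing, picture): "location" ([x, y, z] in m, in the coordinates of the camera as it stood for that picture, good to about 4 mm: a listed point, or the origin of a listed thing).
The state is a dict: "clock": time; "joint_pos": joint angles; "joint_velocities": joint speeds; "tau": joint torques, N m; "position": TCP position; "ee_rot": TCP orientation; "ft_force": force on the tool from outside, world axes, zero at the start; "torque": the same for the moment, N m; "grip_width": opening from 0.0 (shut) to 1.0 (fully open).
Only numpy, scipy, OpenCV 4.12 (cv2) and the standard library are available. Lean on these libraries where they do the work, as an engineer would, in place of code of your own. Each camera call takes 0.05 s, during which the arm holds its last target. There are 200 camera calls.

## Working session

There is one attempt and no reset: what is moved stays moved. The work goes in short steps, Python scripts to look and compute and a shell command to move; the robot and the scene stay as the last step left them, time stands still between calls to the robot, and variables do not carry over. Pictures are saved under pics/ and viewed, about 8 in all and at most 12, crops included, and the job is handed in when it is done.

```bash
mkdir -p pics; cat > h.py <<'E'
import numpy as np,cv2
from workcell import telemetry, viewer, manip, spot_in, mark_of
def w(p,loc):
    T=np.array(p["cam_to_world"]); return (T@np.r_[loc,1])[:3]
def proj(p,X):
    T=np.linalg.inv(np.array(p["cam_to_world"])); c=T@np.r_[X,1]; s=np.array([c[0],-c[1]])/-c[2]
    s=s*(1+p["k1"]*(s@s)); K=np.array(p["intrinsics"]); return (K@np.r_[s,1])[:2]
def save(p,n): cv2.imwrite("pics/"+n,p["frame"][:,:,::-1])
E
python3 - <<'E'
from h import *
np.set_printoptions(precision=4,suppress=True)
for c in ["scene","top"]:
    p=viewer.camera(c); save(p,c+"0.png")
    print(c,p["cam_to_world"][:3])
    for t in ["return_box","tray_edge","paddle_end","roll","jam_jar","honey_jar","salt_shaker","price_block_1"]:
        for d in mark_of(t,p)[:1]: print(t,round(d["conf"],2),w(p,d["location"]),proj(p,w(p,d["location"])))
o=telemetry.get_obs(); print({k:np.round(o[k],3) for k in o})
E
```

```text
scene [[-0.6073  0.5779 -0.5452  0.0342]
 [-0.7945 -0.4367  0.422   0.534 ]
 [ 0.0058  0.6894  0.7244  0.9639]]
return_box 0.72 [ 0.5903  0.0553 -0.0029] [333.4872 257.8588]
tray_edge 0.85 [0.5975 0.0866 0.1002] [322.4304 235.8104]
paddle_end 0.77 [0.6964 0.2301 0.2845] [239.3531 181.5382]
roll 0.83 [0.6038 0.1288 0.0965] [306.5046 243.5843]
honey_jar 0.92 [0.7323 0.3487 0.0008] [203.427  277.7301]
salt_shaker 0.64 [ 0.5622 -0.1582  0.0059] [402.2071 224.0275]
price_block_1 0.56 [ 0.4865  0.2032 -0.0021] [311.2807 317.7224]
top [[ 0.0041  0.9945 -0.1046  0.5302]
 [-1.      0.0033 -0.008   0.0833]
 [-0.0076  0.1047  0.9945  1.0928]]
tray_edge 0.63 [ 0.7338  0.3562 -0.0018] [230.0104 173.3837]
paddle_end 0.91 [0.6978 0.2306 0.2819] [255.0453 165.8755]
roll 0.81 [0.6054 0.1321 0.1004] [303.5163 214.3298]
jam_jar 0.93 [ 0.736  -0.0662 -0.0003] [372.8809 172.8982]
honey_jar 0.57 [ 0.7311  0.3532 -0.0007] [230.8721 174.2226]
salt_shaker 0.7 [ 0.5554 -0.1528 -0.0047] [403.0826 234.5066]
price_block_1 0.5 [ 0.4796  0.2062 -0.0012] [279.202  260.4209]
{'clock': np.float64(0.9), 'joint_pos': array([ 1.212,  0.332, -0.065,  1.46 ,  0.022,  1.35 , -0.089]), 'joint_velocities': array([ 0.002,  0.001, -0.001,  0.   ,  0.   , -0.   ,  0.   ]), 'tau': array([ -0.   , -62.522,   0.049, -39.182,   0.016,   0.002,   0.   ]), 'position': array([ 0.206, -0.59 ,  0.231]), 'ee_rot': array([ 0.409,  0.576, -0.409,  0.577]), 'ft_force': array([0.189, 0.289, 0.7  ]), 'torque': array([-0.009,  0.029,  0.005]), 'grip_width': np.float64(0.997)}
```

View pics/scene0.png

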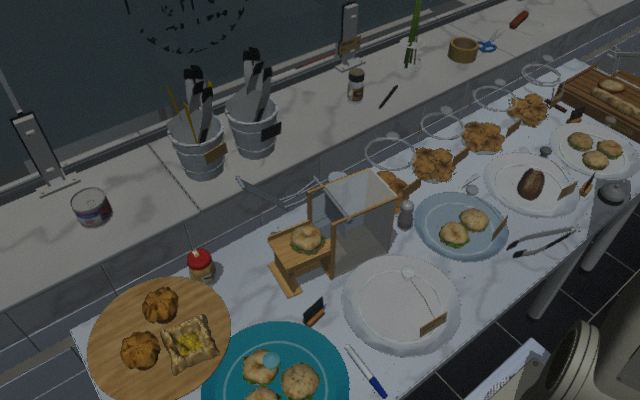

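View pics/top0.png

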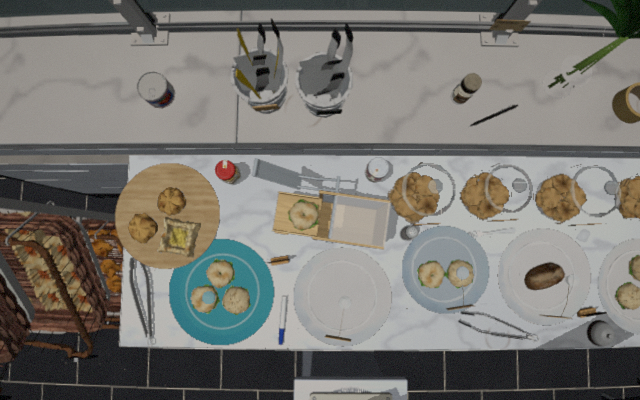

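```bash
python3 - <<'E'
from h import *
from scipy.spatial.transform import Rotation as R
from workcell import telemetry
o=telemetry.get_obs(); print(R.from_quat(o["ee_rot"]).as_matrix().round(3))
E
```

```text
[[ 0.     0.944  0.329]
 [-0.     0.329 -0.944]
 [-1.     0.     0.   ]]
```

The scene picture shows the box centred near (345,220), the roll on the tray at (306,240), and the salt shaker at (406,213). In the top picture the roll is at (303,214), the paddle runs from about (340,180) to (255,167), and the tray's outer end is near x=274. The box is yawed slightly. Next I fit the box pose and overlay it.

```bash
cat >> h.py <<'E'
def box(o,yaw):
    c,s=np.cos(yaw),np.sin(yaw); return lambda q: np.array([o[0]+c*q[0]-s*q[1],o[1]+s*q[0]+c*q[1],q[2]])
E
python3 - <<'E'
from h import *
from scipy.optimize import least_squares
np.set_printoptions(precision=4,suppress=True)
obs=[];roll=[]
L={"return_box":(0,0,0),"tray_edge":(-.035,0,.1),"paddle_end":(-.186,.077,.282)}
P={}
for c in ["scene","top"]*2:
    p=viewer.camera(c);P[c]=p
    for t in L:
        for d in mark_of(t,p)[:1]:
            X=w(p,d["location"])
            if abs(X[2]-L[t][2])<.02 and d["conf"]>.4: obs.append((L[t],X,t)); print(c,t,X)
    for d in mark_of("roll",p)[:1]: roll.append(w(p,d["location"])); print(c,"roll",roll[-1])
r=least_squares(lambda v: np.concatenate([(box(v[:2],v[2])(q)-X)[:2] for q,X,_ in obs]),[.59,.055,-1.7],loss="soft_l1",f_scale=.004)
v=r.x; print(v,np.abs(r.fun).max()); 
c,s=np.cos(v[2]),np.sin(v[2]); 
d=np.mean(roll,0)[:2]-v[:2]; print("roll box",c*d[0]+s*d[1],-s*d[0]+c*d[1])
b=box(v[:2],v[2])
for n,p in P.items():
    f=cv2.resize(p["frame"][:,:,::-1],None,fx=4,fy=4,interpolation=cv2.INTER_CUBIC)
    pl=[[(-.15,-.053,.114),(-.15,.053,.114),(-.042,.053,.114),(-.042,-.053,.114),(-.15,-.053,.114)],
        [(0,-.057,.206),(0,.057,.206),(.13,.057,.206),(.13,-.057,.206),(0,-.057,.206)],
        [(-.089,.057,.168),(-.186,.057,.282),(-.186,.097,.282),(-.089,.097,.168),(-.089,.057,.168)]]
    for l in pl: cv2.polylines(f,[np.array([proj(p,b(q))*4+1.5 for q in l]).astype(int)],False,(0,0,255),1)
    u,k=(proj(p,b((-.03,0,.15)))*4).astype(int); P[n]=f[k-280:k+280,u-300+0:u+300] if n=="x" else f[k-290:k+290,u-300:u+300]
    cv2.imwrite(f"pics/ov_{n}.png",P[n])
E
```

```text
scene return_box [ 0.5943  0.0544 -0.0023]
scene tray_edge [0.5968 0.0868 0.0981]
scene paddle_end [0.6947 0.2298 0.2835]
scene roll [0.6032 0.131  0.1017]
top return_box [0.5923 0.0618 0.0043]
top tray_edge [0.5943 0.0935 0.1002]
top paddle_end [0.6964 0.2313 0.2809]
top roll [0.6046 0.1296 0.0978]
scene return_box [ 0.5932  0.0569 -0.0025]
scene tray_edge [0.599  0.0891 0.1006]
scene paddle_end [0.6975 0.2291 0.2837]
scene roll [0.6066 0.1301 0.0993]
top return_box [0.5938 0.0612 0.0031]
top tray_edge [0.5892 0.095  0.103 ]
top paddle_end [0.6951 0.2294 0.2793]
top roll [0.604  0.1312 0.1015]
[ 0.5922  0.0575 -1.719 ] 0.008112477336255197
roll box -0.07401080840154824 0.0015509181810956629
```

View pics/ov_top.png

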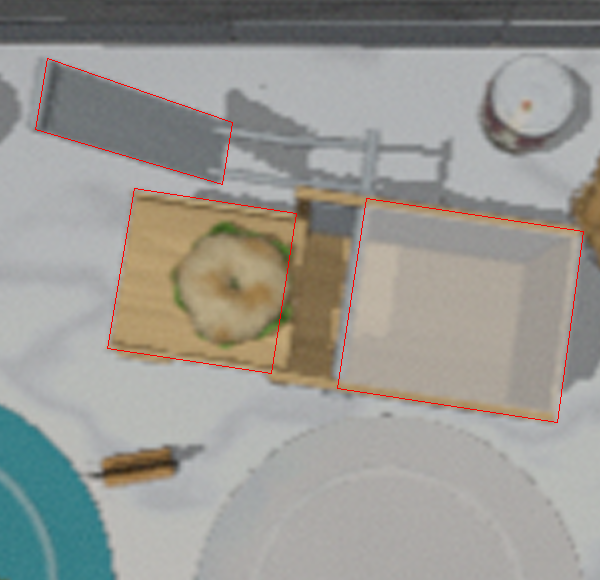

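The overlay fits the tray, cover and paddle to within a few px, so the box is at (0.592, 0.0575) with yaw -1.719. The roll is at box x ≈ -0.074. I'll move above the paddle and tray end, with the target TCP at (0.654, 0.205) and the jaws along box y.

```bash
python3 -m crank '[[0.3,[0,0,4],[0,0,0]],[0.3,[0,0,4],[0,0,0]],[0.3,[0,0,4],[0,0,0]],[0.3,[0,0,4],[0,0,0]],[0.3,[0,0,3],[0,0,0]],[0.3,[1.9,3.3,0],[0,0,0.09]],[0.3,[1.9,3.3,0],[0,0,0.09]],[0.3,[1.9,3.3,0],[0,0,0.09]],[0.3,[1.9,3.3,0],[0,0,0.09]],[0.3,[1.9,3.3,0],[0,0,0.09]],[0.3,[1.9,3.3,0],[0,0,0.09]],[0.3,[1.9,3.3,0],[0,0,0.09]]]'
python3 -m crank '[[0.3,[1.9,3.3,0],[0,0,0.09]],[0.3,[1.9,3.3,0],[0,0,0.09]],[0.3,[1.9,3.3,0],[0,0,0.09]],[0.3,[1.9,3.3,0],[0,0,0.09]],[0.3,[1.9,3.3,0],[0,0,0.09]],[0.3,[1.9,3.3,0],[0,0,0]],[0.3,[1.9,3.3,0],[0,0,0]],[0.3,[1.9,3.3,0],[0,0,0]],[0.3,[1.9,3.3,0],[0,0,0]],[0.3,[1.9,3.3,0],[0,0,0]],[0.3,[0,0,0],[0,0,0]]]'
cat >> h.py <<'E'
from scipy.spatial.transform import Rotation as R
O=np.array([.5922,.0575]);Y=-1.719
def st():
    o=telemetry.get_obs(); M=R.from_quat(o["ee_rot"]).as_matrix(); c,s=np.cos(Y),np.sin(Y); B=np.array([[c,s,0],[-s,c,0],[0,0,1]])
    t=np.array(o["position"])-np.r_[O,0]
    np.set_printoptions(precision=4,suppress=True)
    print("t",round(float(o["clock"]),2),"tcp",np.array(o["position"]),"boxf",B@t,"tool x,z in box",(B@M)[:,0],(B@M)[:,2],"F",B@np.array(o["ft_force"]),"g",float(o["grip_width"]),"q",np.array(o["joint_pos"]))
E
python3 -c "
from h import *
st()"
```

```text
clock: 2.9
position: [0.3395, -0.3573, 0.4216]
ee_rot: [0.209, 0.675, -0.209, 0.676]
ft_force: [0.7, -0.6, 0.3]
grip_width: 0.698
clock: 3.82
position: [0.5305, -0.0214, 0.4208]
ee_rot: [0.053, 0.705, -0.05, 0.705]
ft_force: [0.2, 0.5, 0.6]
grip_width: 0.697
t 3.82 tcp [ 0.5305 -0.0214  0.4208] boxf [ 0.0872 -0.0494  0.4208] tool x,z in box [-0.0033 -0.0004 -1.    ] [-0.0027  1.     -0.0004] F [-0.5304  0.0764  0.5531] g 0.6974687783285948 q [ 0.547   0.1468 -0.6753  1.3241  0.089   1.7016 -0.2568]
```

```bash
python3 -m crank '[[0.3,[1.77,3.24,0],[0,0,0]],[0.3,[1.77,3.24,0],[0,0,0]],[0.3,[1.77,3.24,0],[0,0,0]],[0.3,[1.77,3.24,0],[0,0,0]],[0.3,[1.77,3.24,0],[0,0,0]],[0.3,[1.77,3.24,0],[0,0,0]],[0.3,[1.77,3.24,0],[0,0,0]],[0.3,[0,0,-3],[0,0,0]],[0.3,[0,0,-3],[0,0,0]],[0.3,[0,0,0],[0,0,0]]]'
python3 -c "
from h import *
st()
p=viewer.camera('scene'); u,k=proj(p,[.62,.2,.25]).astype(int)
f=p['frame'][k-90:k+90,u-120:u+120,::-1]; cv2.imwrite('pics/a.png',cv2.resize(f,None,fx=3,fy=3,interpolation=2))
"
```

```text
clock: 4.65
position: [0.6516, 0.198, 0.3545]
ee_rot: [0.053, 0.708, -0.055, 0.702]
ft_force: [-0.2, -0.9, -2.5]
grip_width: 0.699
t 4.65 tcp [0.6516 0.198  0.3545] boxf [-0.1478  0.038   0.3545] tool x,z in box [ 0.0045 -0.0079 -1.    ] [ 0.0044  1.     -0.0079] F [ 0.9114 -0.0693 -2.5009] g 0.6987101362050964 q [ 0.063   0.5365 -0.7334  1.0201  0.3505  1.7062 -0.7024]
```

View pics/a.png

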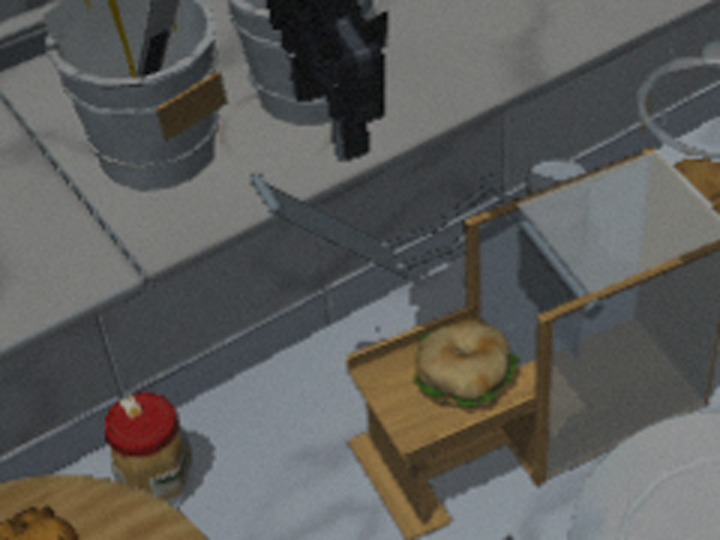

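The gripper stands vertical above the free end of the paddle, which runs from (260,185) to (420,275). The roll is at (465,365). Next I descend onto the paddle.

```bash
python3 -m crank '[[0.3,[0.25,0.7,-2.5],[0,0,0]],[0.3,[0,0,-2.5],[0,0,0]],[0.3,[0,0,-2.5],[0,0,0]],[0.3,[0,0,-1.5],[0,0,0]],[0.3,[0,0,0],[0,0,0]]]' | tr '\n' ' '
for i in 1; do python3 -m crank '[[0.3,[0,0,-1],[0,0,0]],[0.3,[0,0,0],[0,0,0]]]' | tr '\n' ' '; done
python3 -m crank '[[0.3,[0,0,-1],[0,0,0]],[0.3,[0,0,0],[0,0,0]]]'| tr '\n' ' '
python3 -m crank '[[0.3,[0,0,-1],[0,0,0]],[0.3,[0,0,0],[0,0,0]]]'| tr '\n' ' '
python3 -c "
from h import *
st()"
```

```text
clock: 5.12 position: [0.6552, 0.203, 0.2703] ee_rot: [0.055, 0.706, -0.056, 0.704] ft_force: [-0.1, -0.8, -0.2] grip_width: 0.703 clock: 5.28 position: [0.6559, 0.2042, 0.2623] ee_rot: [0.055, 0.704, -0.055, 0.705] ft_force: [-0.8, 0.1, -0.6] grip_width: 0.7 clock: 5.45 position: [0.6554, 0.2045, 0.2508] ee_rot: [0.055, 0.705, -0.055, 0.705] ft_force: [-0.7, 0.3, -0.7] grip_width: 0.696 clock: 5.62 position: [0.6552, 0.2044, 0.2399] ee_rot: [0.055, 0.705, -0.055, 0.705] ft_force: [-0.4, -1.3, 1.4] grip_width: 0.699 t 5.62 tcp [0.6552 0.2044 0.2399] boxf [-0.1546  0.0406  0.2399] tool x,z in box [ 0.0008 -0.0009 -1.    ] [ 0.0069  1.     -0.0009] F [ 1.3167 -0.2347  1.4199] g 0.6992510192228927 q [ 0.0987  0.565  -0.7296  1.2293  0.3666  1.4786 -0.7391]
```

Contact came at TCP z ≈ 0.245, so the real tips stand about 1 cm behind the TCP. I continue pressing.

```bash
python3 -m crank '[[0.3,[0,0,-1],[0,0,0]],[0.3,[0,0,-1],[0,0,0]],[0.3,[0,0,-1],[0,0,0]],[0.3,[0,0,-1],[0,0,0]],[0.3,[0,0,0],[0,0,0]]]'| tr '\n' ' '
python3 -m crank '[[0.3,[0,0,-1],[0,0,0]],[0.3,[0,0,-1],[0,0,0]],[0.3,[0,0,-1],[0,0,0]],[0.3,[0,0,-1],[0,0,0]],[0.3,[0,0,-1],[0,0,0]],[0.3,[0,0,-1],[0,0,0]],[0.3,[0,0,0],[0,0,0]],[0.3,[0,0,0],[0,0,0]]]'| tr '\n' ' '
python3 -c "
from h import *
st()
p=viewer.camera('scene'); u,k=proj(p,[.62,.2,.18]).astype(int)
f=p['frame'][k-90:k+90,u-120:u+120,::-1]; cv2.imwrite('pics/b.png',cv2.resize(f,None,fx=3,fy=3,interpolation=2))
for d in mark_of('paddle_end',p)[:1]: print(d['conf'],w(p,d['location']))
"
```

```text
clock: 6.03 position: [0.6545, 0.2041, 0.1983] ee_rot: [0.054, 0.706, -0.055, 0.704] ft_force: [-0.7, -0.4, 0.7] grip_width: 0.701 clock: 6.7 position: [0.655, 0.2052, 0.1407] ee_rot: [0.055, 0.705, -0.054, 0.705] ft_force: [-1.8, -1.9, 3.0] grip_width: 0.701 t 6.7 tcp [0.655  0.2052 0.1407] boxf [-0.1553  0.0403  0.1407] tool x,z in box [-0.0004 -0.001  -1.    ] [ 0.0062  1.     -0.001 ] F [ 2.1226 -1.5197  2.9645] g 0.7006057542154824 q [ 0.1044  0.6256 -0.7094  1.3583  0.4055  1.3047 -0.7707]
```

View pics/b.png

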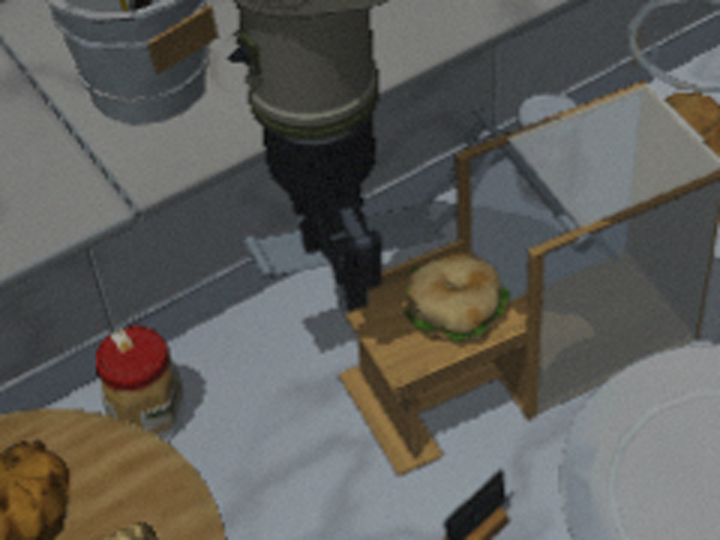

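Flap open, roll untouched, roll finger behind the roll near (350,300). Now I tilt the tool back 0.5 rad while lowering.

```bash
python3 -m crank '[[0.3,[0,0,-0.6],[-0.104,0.0155,0]],[0.3,[0,0,-0.6],[-0.104,0.0155,0]],[0.3,[0,0,-0.6],[-0.104,0.0155,0]],[0.3,[0,0,-0.6],[-0.104,0.0155,0]],[0.3,[0,0,-0.6],[-0.104,0.0155,0]],[0.3,[0,0,0],[0,0,0]],[0.3,[0,0,0],[0,0,0]]]'| tr '\n' ' '
python3 -c "
from h import *
st()
p=viewer.camera('scene'); u,k=proj(p,[.62,.2,.15]).astype(int)
b=box(O,Y);print('roll finger tip px in crop', (proj(p,b((-.155,.0025,.11)))-[u-120,k-90])*3,(proj(p,b((-.155,.077,.11)))-[u-120,k-90])*3, 'flap edge .87',[(proj(p,b((.133,y,.15)))-[u-120,k-90])*3 for y in(-.045,.045)])
f=p['frame'][k-90:k+90,u-120:u+120,::-1]; cv2.imwrite('pics/c.png',cv2.resize(f,None,fx=3,fy=3,interpolation=2))
for t in ['paddle_end','roll']:
  for d in mark_of(t,p)[:1]: print(t,d['conf'],w(p,d['location']))
"
```

```text
clock: 7.38 position: [0.6545, 0.2074, 0.1099] ee_rot: [-0.131, 0.694, -0.234, 0.668] ft_force: [0.0, 1.2, 1.7] grip_width: 0.704 t 7.38 tcp [0.6545 0.2074 0.1099] boxf [-0.1575  0.0395  0.1099] tool x,z in box [ 0.4997 -0.     -0.8662] [0.0023 1.     0.0013] F [-1.1446 -0.1708  1.7451] g 0.7043021934027222 q [-0.2795  0.8397 -0.5159  1.1177  0.7083  1.6975 -0.9393]
roll finger tip px in crop [356.2026 315.0892] [315.7623 248.8693] flap edge .87 [array([713.3122, 185.5144]), array([650.0428, 114.8577])]
paddle_end 0.68 [0.6984 0.2305 0.1111]
roll 0.69 [0.6044 0.1321 0.0957]
```

View pics/c.png

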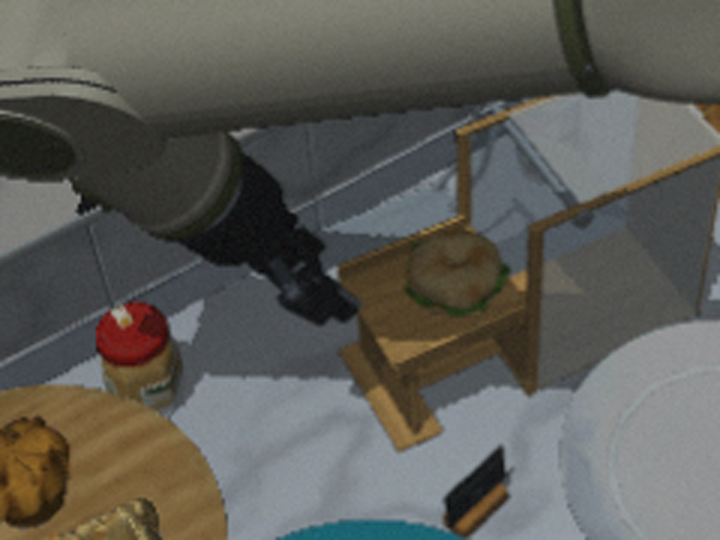

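The paddle end reads z 0.111, so the flap is at ≈ 0.87. The roll is still at its start and the finger is at the tray's outer end at (350,315). Now I slide in along box +x.

```bash
python3 -m crank '[[0.3,[0,0,-0.3],[0,0,0]],[0.3,[-0.12,-0.8,0],[0,0,0]],[0.3,[-0.12,-0.8,0],[0,0,0]],[0.3,[-0.12,-0.8,0],[0,0,0]],[0.3,[-0.12,-0.8,0],[0,0,0]],[0.3,[-0.12,-0.8,0],[0,0,0]],[0.3,[0,0,0],[0,0,0]]]'| tr '\n' ' '
python3 -c "
from h import *
st()"
python3 -m crank '[[0.3,[-0.09,-0.6,0],[0,0,0]],[0.3,[-0.09,-0.6,-0.1],[0,0,0]],[0.3,[-0.09,-0.6,0],[0,0,0]],[0.3,[-0.09,-0.6,0],[0,0,0]],[0.3,[0,0,0],[0,0,0]]]'| tr '\n' ' '
python3 -c "
from h import *
st()
b=box(O,Y)
for c in ['scene','top']:
  p=viewer.camera(c); u,k=proj(p,b((-.06,.03,.13))).astype(int)
  f=p['frame'][k-75:k+75,u-100:u+100,::-1]; cv2.imwrite('pics/d_%s.png'%c,cv2.resize(f,None,fx=4,fy=4,interpolation=2))
  for t in ['paddle_end','roll']:
    for d in mark_of(t,p)[:1]: print(c,t,d['conf'],w(p,d['location']))
"
```

```text
clock: 8.12 position: [0.6496, 0.162, 0.1089] ee_rot: [-0.13, 0.693, -0.237, 0.668] ft_force: [-0.3, -2.5, 3.1] grip_width: 0.702 t 8.12 tcp [0.6496 0.162  0.1089] boxf [-0.1118  0.0413  0.1089] tool x,z in box [ 0.5029 -0.0004 -0.8644] [0.0083 1.     0.0044] F [2.5624 0.0527 3.1353] g 0.7019365260356055 q [-0.2117  0.7873 -0.5147  1.2115  0.7094  1.6495 -0.9229]
clock: 8.53 position: [0.6458, 0.139, 0.1074] ee_rot: [-0.13, 0.694, -0.237, 0.668] ft_force: [-0.7, -1.3, 3.2] grip_width: 0.692 t 8.53 tcp [0.6458 0.139  0.1074] boxf [-0.0886  0.041   0.1074] tool x,z in box [ 0.5027 -0.0003 -0.8645] [0.0071 1.     0.0038] F [ 1.3356 -0.4685  3.1856] g 0.6921275838388828 q [-0.1762  0.7603 -0.5146  1.2601  0.7096  1.622  -0.9097]
scene paddle_end 0.9 [0.6938 0.227  0.1109]
scene roll 0.78 [0.596  0.0988 0.0947]
top roll 0.6 [0.6007 0.0984 0.0965]
```

View pics/d_scene.png

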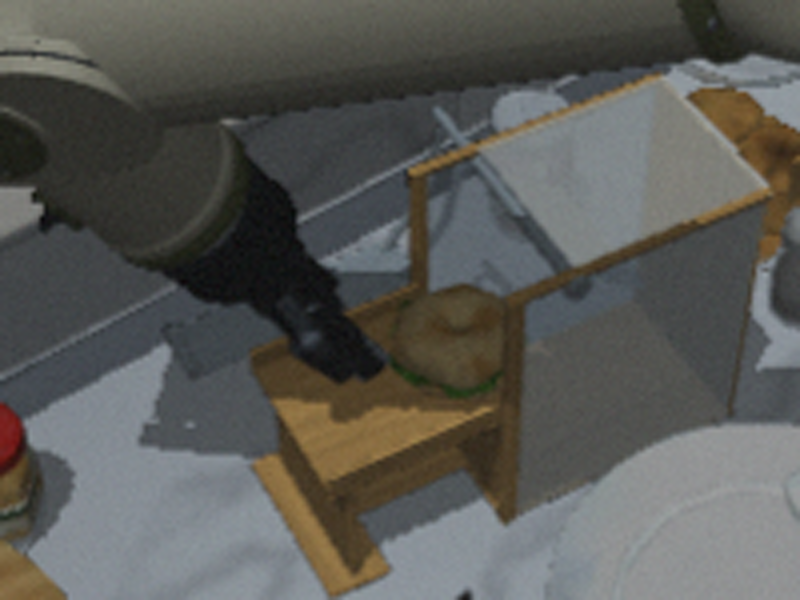

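The roll is now half over the edge region at (450,335), the finger is right behind it, and the paddle is still level. Continuing.

```bash
python3 -m crank '[[0.3,[-0.09,-0.6,-0.1],[0,0,0]],[0.3,[-0.09,-0.6,-0.1],[0,0,0]],[0.3,[-0.09,-0.6,0],[0,0,0]],[0.3,[-0.08,-0.5,0],[0,0,0]],[0.3,[0,0,0],[0,0,0]],[0.3,[0,0,0],[0,0,0]]]'| tr '\n' ' '
python3 -c "
from h import *
st()
b=box(O,Y)
for c in ['scene']:
  p=viewer.camera(c); u,k=proj(p,b((-.03,.03,.13))).astype(int)
  f=p['frame'][k-75:k+75,u-100:u+100,::-1]; cv2.imwrite('pics/e_%s.png'%c,cv2.resize(f,None,fx=4,fy=4,interpolation=2))
  for t in ['paddle_end','roll']:
    for d in mark_of(t,p)[:1]: print(c,t,d['conf'],w(p,d['location']))
"
```

```text
clock: 9.33 position: [0.6423, 0.1166, 0.1056] ee_rot: [-0.13, 0.694, -0.237, 0.668] ft_force: [-0.6, -1.0, 4.0] grip_width: 0.701 t 9.33 tcp [0.6423 0.1166 0.1056] boxf [-0.0658  0.0409  0.1056] tool x,z in box [ 0.5028 -0.0001 -0.8644] [0.007  1.     0.0039] F [ 1.0653 -0.4483  3.9952] g 0.7013731059691636 q [-0.1422  0.7363 -0.5135  1.3041  0.7109  1.5954 -0.8965]
scene paddle_end 0.58 [0.6946 0.221  0.1024]
scene roll 0.51 [0.5909 0.0797 0.0547]
```

View pics/e_scene.png

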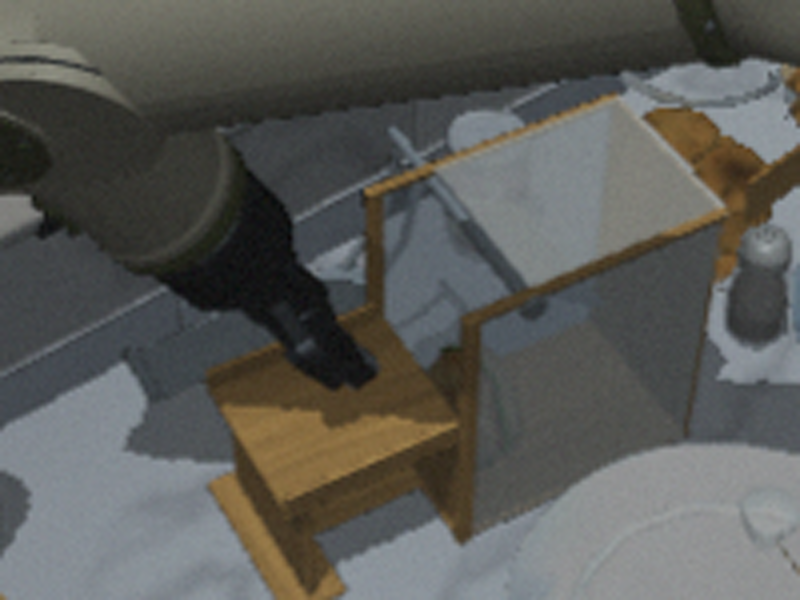

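The roll has gone over the edge; only a dark bit is visible at (450,365). I hold the flap open and check that it settles.

```bash
python3 -m crank '[[0.3,[0,0,0],[0,0,0]],[0.3,[0,0,0],[0,0,0]],[0.3,[0,0,0],[0,0,0]],[0.3,[0,0,0],[0,0,0]],[0.3,[0,0,0],[0,0,0]],[0.3,[0,0,0],[0,0,0]]]'| tr '\n' ' '
python3 -c "
from h import *
b=box(O,Y);I=[]
for c in ['scene','top']:
  p=viewer.camera(c); u,k=proj(p,b((.0,.0,.08))).astype(int)
  f=p['frame'][k-70:k+70,u-45:u+45,::-1]; I.append(cv2.resize(f,None,fx=4,fy=4,interpolation=2))
  for g,n in ((mark_of,'mark'),(spot_in,'spot')):
    for d in g('roll',p)[:2]:
      X=w(p,d['location']); print(c,n,round(d['conf'],2),X,proj(p,X))
cv2.imwrite('pics/f.png',np.hstack(I))
"
```

```text
clock: 9.98 position: [0.6424, 0.117, 0.1058] ee_rot: [-0.131, 0.693, -0.237, 0.668] ft_force: [-1.3, -2.6, 5.5] grip_width: 0.698 scene spot 0.28 [0.57367786 0.05706803 0.10267965] [338.56377296 235.53321115]
```

View pics/f.png

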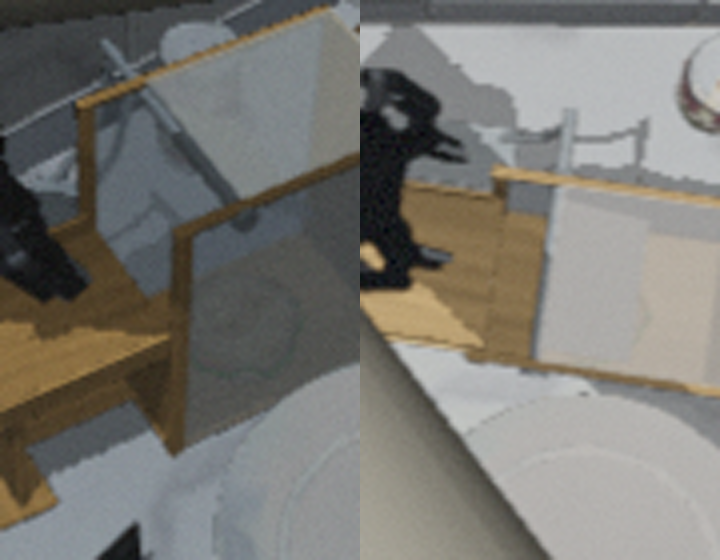

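The roll shows through the clear side, lying flat in the pit around (240,320), and the flap is still held. Now I retreat the same way: slide out, untilt, lift.

```bash
python3 -m crank '[[0.3,[0,0,0.1],[0,0,0]],[0.3,[0.15,1.1,0.1],[0,0,0]],[0.3,[0.15,1.1,0.1],[0,0,0]],[0.3,[0.15,1.1,0],[0,0,0]],[0.3,[0.15,1.1,0],[0,0,0]],[0.3,[0.15,1.1,0],[0,0,0]],[0.3,[0.15,1.1,0],[0,0,0]],[0.3,[0.15,1.1,0],[0,0,0]],[0.3,[0.15,1.1,0],[0,0,0]],[0.3,[0,0,0],[0,0,0]]]'| tr '\n' ' '
python3 -m crank '[[0.3,[0,0,0.5],[0.104,-0.0155,0]],[0.3,[0,0,0.5],[0.104,-0.0155,0]],[0.3,[0,0,0.5],[0.104,-0.0155,0]],[0.3,[0,0,0.5],[0.104,-0.0155,0]],[0.3,[0,0,0.5],[0.104,-0.0155,0]],[0.3,[0,0,1],[0,0,0]],[0.3,[0,0,1],[0,0,0]],[0.3,[0,0,1],[0,0,0]],[0.3,[0,0,1],[0,0,0]],[0.3,[0,0,1],[0,0,0]],[0.3,[0,0,1],[0,0,0]]]'| tr '\n' ' '
python3 -c "
from h import *
st()"
```

```text
clock: 11.12 position: [0.6536, 0.2092, 0.1075] ee_rot: [-0.131, 0.694, -0.234, 0.668] ft_force: [-0.5, 1.2, 1.5] grip_width: 0.702 clock: 12.03 position: [0.6537, 0.2079, 0.1942] ee_rot: [0.054, 0.705, -0.054, 0.705] ft_force: [-0.0, -0.4, 0.9] grip_width: 0.698 t 12.03 tcp [0.6537 0.2079 0.1942] boxf [-0.1578  0.0386  0.1942] tool x,z in box [-0.0002 -0.0005 -1.    ] [ 0.0039  1.     -0.0005] F [0.4206 0.0266 0.8999] g 0.6976470592229951 q [ 0.1044  0.5891 -0.7294  1.2967  0.385   1.3964 -0.7571]
```

```bash
python3 -m crank '[[0.3,[0,0,1],[0,0,0]],[0.3,[0,0,1],[0,0,0]],[0.3,[0,0,1],[0,0,0]],[0.3,[0,0,1],[0,0,0]],[0.3,[0,0,1],[0,0,0]],[0.3,[0,0,1.5],[0,0,0]],[0.3,[0,0,2.5],[0,0,0]],[0.3,[0,0,3],[0,0,0]],[0.3,[0,0,3],[0,0,0]],[0.3,[0,0,3],[0,0,0]],[0.3,[0,0,3],[0,0,0]],[0.3,[0,0,0],[0,0,0]]]'| tr '\n' ' '
python3 -m crank '[[0.3,[0,0,0],[0,0,0]],[0.3,[0,0,0],[0,0,0]],[0.3,[0,0,0],[0,0,0]],[0.3,[0,0,0],[0,0,0]],[0.3,[0,0,0],[0,0,0]],[0.3,[0,0,0],[0,0,0]],[0.3,[0,0,0],[0,0,0]],[0.3,[0,0,0],[0,0,0]]]'| tr '\n' ' '
python3 -c "
from h import *
st()
b=box(O,Y)
for c in ['scene','top']:
  p=viewer.camera(c)
  for t in ['roll','paddle_end','jam_jar','honey_jar','salt_shaker','price_block_1']:
    for d in mark_of(t,p)[:1]: print(c,t,round(d['conf'],2),w(p,d['location']))
  if c=='scene':
    u,k=proj(p,b((-.03,.0,.13))).astype(int)
    f=p['frame'][k-75:k+75,u-100:u+100,::-1]; cv2.imwrite('pics/g.png',cv2.resize(f,None,fx=4,fy=4,interpolation=2))
"
```

```text
clock: 13.03 position: [0.6545, 0.2067, 0.4104] ee_rot: [0.056, 0.703, -0.053, 0.707] ft_force: [0.1, 0.0, 1.5] grip_width: 0.705 clock: 13.7 position: [0.6543, 0.2057, 0.4032] ee_rot: [0.055, 0.705, -0.055, 0.705] ft_force: [0.2, 0.4, 0.1] grip_width: 0.701 t 13.7 tcp [0.6543 0.2057 0.4032] boxf [-0.1557  0.0395  0.4032] tool x,z in box [-0. -0. -1.] [ 0.0068  1.     -0.    ] F [-0.4076  0.1478  0.0858] g 0.7012229756490703 q [ 0.0157  0.5517 -0.7349  0.8904  0.3698  1.8064 -0.7051]
scene roll 0.72 [0.5957 0.0844 0.0991]
scene paddle_end 0.61 [0.6962 0.2287 0.2811]
scene honey_jar 0.75 [0.7315 0.3439 0.0026]
scene salt_shaker 0.65 [ 0.5635 -0.1589  0.0022]
scene price_block_1 0.8 [ 0.4877  0.2038 -0.001 ]
top jam_jar 0.98 [ 0.7364 -0.0654  0.0028]
top salt_shaker 0.78 [ 0.5565 -0.1536 -0.0037]
```

View pics/g.png

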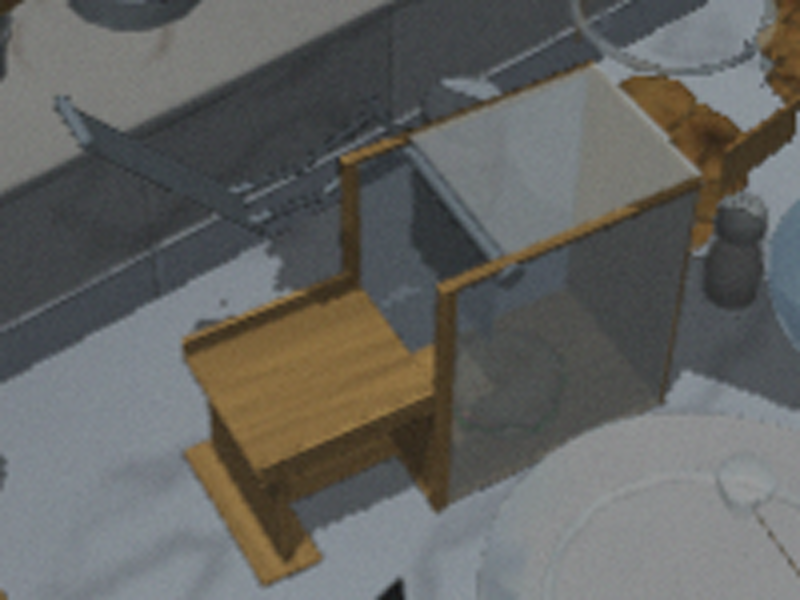

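The tray is empty, the paddle is back up and the flap hangs shut. The roll lies in the pit at (510,385), seen through the side. The network's roll report at tray height is contradicted by the picture.

```bash
python3 -c "
from h import *
print(manip.hand_in())"
```

```text
the job is handed in; nothing more can be done
None
```

The roll is in the box, the flap has swung shut, and I've handed the job in; no verdict came back. I pressed the paddle level with one finger, at a flap angle of about 0.87 rad. I then tilted the tool back and pushed the roll along the tray with the other finger until it dropped. After that I held the flap open for about 0.65 s more, slid back out and lifted clear, finishing at about 13.7 s.

**Last checks:**
- **Flap:** the paddle end reads z 0.281 m (0.282 when closed), so the flap is shut.
- **Roll:** the tray is empty, and the roll shows through the clear side, lying in the pit.
- **Bystanders:** all four are within about 10 mm of their first readings. The jam jar was checked only in the top view and the honey jar and price block only in the scene view; all agree.
- **Robot:** the gripper is free at z 0.40 m with almost no force on it.

**What disagreed or wasn't measured:**
- **Roll position:** the network's last report put the roll at tray height (z 0.099 m, confidence 0.72). The picture shows an empty tray, so I treated that as a false detection and have no measured position for the roll in the pit.
- **Roll against flap:** I could not measure the force between them directly. I saw no contact in the pictures.

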